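# Scoop the finished dice into their canister

### The job

Take the brass scoop by its wooden handle and slide it along its tray, mouth first, up to the tray's sloping end so that both bone dice ride onto it; lift them and tip them into the open pewter canister, not the one that is screwed shut. Then stand the scoop back in the tray where you found it. Do not touch the freshly polished dice with the gripper, and leave the canister standing.

Things in the scene. Friction and masses are not known exactly. Their poses are not given: they have to be found in the camera images.
- scoop_grip (a point): Centre of the scoop's upright wooden handle, a block 32 (x) by 18 (y, the grip) by 58 mm high. x points to its back, its open mouth to -x, z up. Flat brass pan: underside 49 mm below this point, floor 1.6 mm thick, front lip 75 mm ahead (-x), back wall 19 mm ahead (the handle is behind it); 67 mm wide (62 inside), sides 23 mm high; 105 to 190 g. Stands in a tray, square to it, 11 mm free at each side.
- die_a: A bone die with pips: 18 mm cube, edges rounded 3.5 mm, 12 g; origin at its centre. Lies on the floor (4 mm above the shelf) of the fixed wooden tray, 21 to 33 mm ahead of the scoop's lip, left or right of the scoop's centre line by 12 to 17 mm. Its twin lies on the other side of that line.
- die_b: The other die, just like the first. The tray inside: 90 mm wide, walls up to 22 mm above the shelf. Its floor turns up into a 60 degree slope 50 mm ahead of the waiting scoop's lip. Slide the scoop about 52 mm to its -x, flat on the floor: the slope holds the dice while the lip goes under them (short by 5 mm leaves them, 5 mm more is harmless); then lift it, mouth tilted up by about 15 degrees.
- canister: The open pewter canister, an upright round tin without its lid, loose on the shelf: 96 mm outside and 88 mm inside diameter, 58 mm high, floor 4 mm thick, 0.4 kg. Origin: centre of its underside, z up. A like canister with a knobbed cap screwed on (76 mm high in all) stands on the other side of the tray: leave it.
Not all that is in view belongs to the job. What is shaped like the die_b but green is not meant. Leave any blue look-alike of the die_a alone.

How it is judged:
On the way, in this order (a step that is already met when the one before it is completed fails the run):
1. both dice lie in the scoop, lifted with its handle's centre over 90 mm above the shelf (height (world z) of scoop_grip above 0.09 m and x of die_a in the frame of scoop_grip between -0.082 and -0.01 m and y of die_a in the frame of scoop_grip between -0.033 and 0.033 m and z of die_a in the frame of scoop_grip between -0.052 and -0.012 m and x of die_b in the frame of scoop_grip between -0.082 and -0.01 m and y of die_b in the frame of scoop_grip between -0.033 and 0.033 m and z of die_b in the frame of scoop_grip between -0.052 and -0.012 m), for 0.2 s.
2. both dice are in the open canister (horizontal distance between each of die_a, die_b and canister below 0.04 m and height (world z) of each of die_a, die_b below 0.056 m), for 0.2 s.
At the end, for the whole second after the job is handed in: Both dice lie at rest inside the open canister, which stands upright (within 10 degrees), and the scoop stands upright (within 10 degrees) in the tray with its handle's centre within 35 mm of where it started (all of step 2 and linear speed of each of die_a, die_b below 0.03 m/s and angle between each of canister, scoop_grip's own z axis and vertical below 0.17 rad and distance of scoop_grip from where it was at the start of the episode below 0.035 m); the robot touches nothing.
It fails at once if the gripper touches a die (contact force between any of the fingers, the arm and die_a above 0.3 N or contact force between any of the fingers, the arm and die_b above 0.3 N).
It fails at once if the canister is tipped over (angle between canister's own z axis and vertical above 0.7 rad).
It also fails if it takes over 66 s, if anything falls off the work surface, if the arm or the gripper's body presses on something with over 40 N, if the wrist force passes 120 N, or if a joint passes its speed limit or range.

### The arm

A 6-joint arm with a two-finger parallel gripper is mounted at the origin on the work surface. World frame = base frame: x ahead of the robot, y to its left, z up, the work surface at z = 0. Lengths are in m, angles in rad, forces in N, time in s.
With the tool pointing down it reaches from about 0.325 to 0.9 m from the base axis. Payload 3.5 kg.
Tool frame: the origin (TCP) lies midway between the tips of the shut fingers; the grasp point (between the pads) lies 19 mm behind it; z points along the fingers, y is the direction in which the jaws open and shut (so a half turn about z gives the same grasp; the last joint's range is limited). The gripper opens to 85 mm and grips with 20 to 120 N. Pads are 22 mm wide; open, the fingers measure 114 mm over their backs; the gripper's body (76 mm by 85 mm) begins 54 mm behind the grasp point. The pads swing forward as they close: fully open they stand 13 mm farther back than shut.
Start: joints at [1.114, 0.276, -0.026, 1.268, 0, 1.467], TCP at [0.217, 0.586, 0.231] pointing down, gripper open.
Joint ranges: [-3.12, 3.12], [-0.85, 1.88], [-1.08, 1.24], [-1.95, 2.15], [-1.57, 1.53], [-3.14, 3.14]. Speed limits (rad/s): [2.57, 2.57, 3.14, 3.14, 3.14, 3.14].

### API

Orientations are given as a unit quaternion [w, x, y, z].
In Python, from bench import * gives the robot as it stands.
- The arm moves only by the shell command python3 -m jog 'ROWS' [FORCE]. ROWS is JSON, a list of rows, each an object with "rotation": the turn, a rotation vector about the world's x, y, z in rad, a list of three; "delta_pos": the shift along the world's x, y, z in m, a list of three; "fingers": the gripper command: -1 is shut, 1 is fully open, values between are in proportion. In form: [{"rotation": [wx, wy, wz], "delta_pos": [tx, ty, tz], "fingers": fingers}, ...]. A call has 1 to 8 rows; each row is the pose to reach, as a shift and turn from the pose measured when the call began; what a row does not reach only later rows make up. A row lasts 1/12 s, in which the tool goes at most 41.7 mm and 7.16 degrees, less where a joint would pass 70% of its speed; a pose out of reach is approached as far as the arm can. A call with a gripper value outside its range is refused whole. The fingers move at their own pace and stop on an object; FORCE is the grip in N (left out, the last holds). Time passes only in rows, so rows that repeat a pose let the fingers close. It gives the time, the measured TCP pose, the force and the opening at its end, in the units of the state.
- state(): the state, without advancing time (a new reading comes with each control period).
- snapshot(name): name is "scene" or "top" or "wrist"; returns a dict with "frame" (384x512x3 uint8, red, green, blue), "camera_matrix" (3x3 intrinsics, pixels), "dist_coeffs" ([k1, k2, p1, p2, k3] as OpenCV has them; the pictures are not rectified), "world_to_cam" (4x4, takes a point from world to camera coordinates). Camera axes: x right, y down, z forward; pixel columns grow to the right and rows downward; lengths in m; the calibration is good to about 2 mm. A picture is of the moment at which its call begins. There is no depth.
- hand_in(): hands the job in, once; it reports no verdict.
The state is a dict: "time_s": time; "q": joint angles; "joint_velocities": joint speeds; "joint_torque": joint torques, N m; "eef_pos": TCP position; "ee_rot": TCP orientation; "contact_force": force on the tool from outside, world axes, zero at the start; "wrist_torque": the same for the moment, N m; "gripper_width": finger opening in m.
Only numpy, scipy, OpenCV 4.12 (cv2) and the standard library are available. Lean on these libraries where they do the work, as an engineer would, in place of code of your own. Each camera call takes 0.05 s, during which the arm holds its last target. There are 200 camera calls.

## Working session

There is one attempt and no reset: what is moved stays moved. The work goes in short steps, Python scripts to look and compute and a shell command to move; the robot and the scene stay as the last step left them, time stands still between calls to the robot, and variables do not carry over. Pictures are saved under pics/ and viewed, on a budget of 10 in all, crops included, one or two more only if the job needs it, and the job is handed in when it is done.

```bash
mkdir -p pics
cat > h.py <<'E'
from bench import *
import numpy as np, cv2
def ray(s,uv):
    p=cv2.undistortPoints(np.array([[uv]],float),np.array(s["camera_matrix"],float),np.array(s["dist_coeffs"],float))[0,0]
    W=np.array(s["world_to_cam"],float);R=W[:3,:3];t=W[:3,3]
    return -R.T@t, R.T@np.array([p[0],p[1],1])
def onz(s,uv,z):
    o,d=ray(s,uv); return o+d*(z-o[2])/d[2]
def proj(s,P):
    W=np.array(s["world_to_cam"],float)
    return cv2.projectPoints(np.array(P,float).reshape(-1,1,3),cv2.Rodrigues(W[:3,:3])[0],W[:3,3],np.array(s["camera_matrix"],float),np.array(s["dist_coeffs"],float))[0][:,0]
def save(s,n,crop=None,f=1):
    im=s["frame"][...,::-1]
    if crop: x0,y0,x1,y1=crop; im=im[y0:y1,x0:x1]
    cv2.imwrite("pics/"+n,cv2.resize(im,None,fx=f,fy=f,interpolation=cv2.INTER_CUBIC))
E
python3 - <<'E'
from h import *
a=snapshot("top");b=snapshot("scene")
import pickle;pickle.dump((a,b),open("s0.pkl","wb"))
save(a,"top0.png",f=1.5);save(b,"scene0.png",f=1.5)
print(state())
for s in(a,b):print(np.round(ray(s,(256,192)),3))
E
```

```text
{'time_s': 0.1, 'q': array([ 1.11361515e+00,  2.77084467e-01, -2.77670023e-02,  1.26803979e+00,
       -1.22791420e-05,  1.46738229e+00]), 'joint_velocities': array([-1.17513321e-03, -1.96889549e-04,  4.05070037e-03, -1.09197005e-03,
        3.56298803e-04,  4.13221973e-06]), 'joint_torque': array([ 4.17718938e-04, -4.46708393e+01,  2.96128643e+01,  8.45895818e-03,
       -5.52643849e-05,  8.07327837e-06]), 'eef_pos': array([0.216217  , 0.58562752, 0.2302435 ]), 'ee_rot': array([-2.83872952e-04,  1.75962524e-01,  9.84396309e-01, -1.00828581e-03]), 'contact_force': array([-0.53257645,  0.18527189,  0.33993335]), 'wrist_torque': array([ 0.03859066, -0.02832509,  0.00891066]), 'gripper_width': 0.08562309982960037}
[[ 0.427 -0.015  1.093]
 [ 0.057 -0.018 -0.998]]
[[ 0.803  0.405  0.594]
 [-0.444 -0.543 -0.713]]
```

View pics/top0.png

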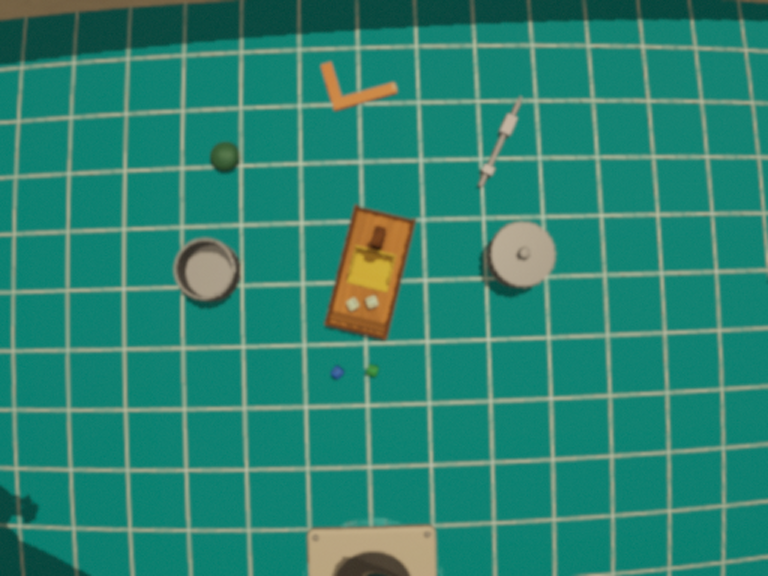

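View pics/scene0.png

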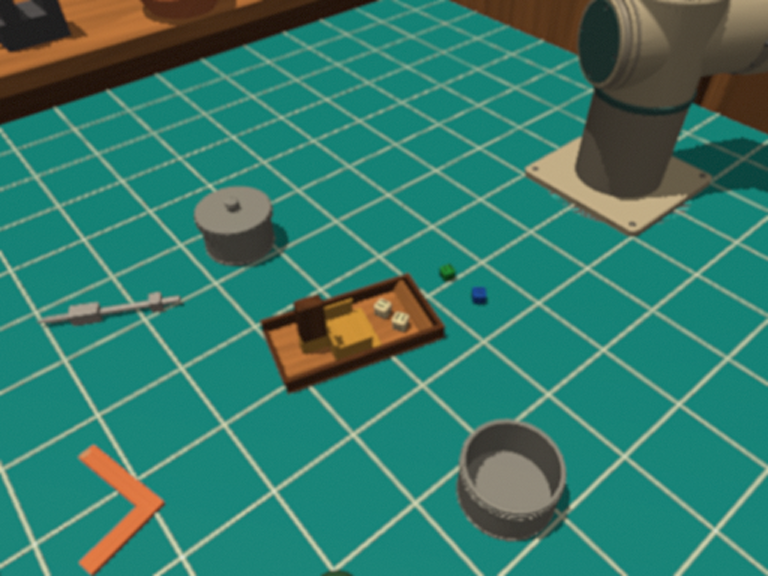

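The pictures show (in 1.5x pixels):
- **Top view:** tray with corners at about (355,207), (414,219), (386,338) and (327,325). The handle is at (378,238), the bone dice at (352,304) and (372,301), and the open canister at (206,269).
- **Possible mix-ups:** the capped canister at (522,255) has a knob, so it is not the one. The blue cube at (336,372) and green cube at (372,371) are decoys outside the tray. The green ball at (225,156) is unrelated.
- **Choice:** the two bone dice inside the tray, and the left-hand open tin.

Next I measure and check with one close crop.

Run:
```python
from h import *
import pickle
a,b=pickle.load(open("s0.pkl","rb"))
for nm,s,roi in(("top",a,(200,120,300,240)),("scene",b,(170,180,300,265))):
    x0,y0,x1,y1=roi
    f=cv2.cvtColor(s["frame"],cv2.COLOR_RGB2HSV)
    H,S,V=[f[...,i] for i in range(3)]
    m0=np.zeros(H.shape,bool);m0[y0:y1,x0:x1]=1
    M={"dice":(V>140)&(S<90),"tray":((H<28)|(H>170))&(S>60),"brass":(H>=20)&(H<32)&(S>170)&(V>130),"handle":((H<20)|(H>165))&(V<75)}
    for k,m in M.items():
        n,l,st,c=cv2.connectedComponentsWithStats((m&m0).astype(np.uint8))
        for i in np.argsort(-st[1:,4])[:4]+1:
            if st[i,4]<12: continue
            r=cv2.minAreaRect(np.argwhere(l==i)[:,::-1].astype(np.float32))
            print(nm,k,st[i,4],np.round(c[i],1),np.round(onz(s,c[i],{"dice":.013,"handle":.082}.get(k,.02)),4)[:2], st[i,:4])
            if k=="tray" and st[i,4]>500:
                for p in cv2.boxPoints(r): print("  corner",p.round(1),onz(s,p,.022).round(4)[:2])
# canister rim, top
f=cv2.cvtColor(a["frame"],cv2.COLOR_RGB2HSV); m=((f[...,1]<90)).astype(np.uint8); m[:, :100]=0;m[:,175:]=0;m[:145]=0;m[220:]=0
m=cv2.morphologyEx(m,cv2.MORPH_CLOSE,np.ones((5,5)))
c=max(cv2.findContours(m,cv2.RETR_EXTERNAL,cv2.CHAIN_APPROX_NONE)[0],key=cv2.contourArea)
W=np.array([onz(a,p,.058)[:2] for p in c[:,0].astype(float)],np.float32)
print("can",cv2.minEnclosingCircle(W),cv2.fitEllipse(W))
save(a,"crop_top.png",(190,125,310,260),5)
```

```text
top dice 1330 [245.4 189.1] [ 0.4965 -0.0093] [200 120 100 120]
top dice 61 [240.7 127.8] [ 0.647  -0.0019] [239 120   4  18]
top dice 41 [247.6 200.8] [ 0.4681 -0.0137] [244 198   8   7]
top dice 40 [234.8 202.4] [0.4652 0.0172] [232 199   7   8]
top tray 3360 [246.3 181.5] [ 0.5141 -0.0121] [217 137  60  90]
  corner [216.2 216.3] [0.4328 0.0623]
  corner [236.1 136.8] [0.6234 0.0097]
  corner [276.5 146.9] [ 0.596  -0.0874]
  corner [256.6 226.4] [ 0.406  -0.0336]
top brass 645 [247.1 179.8] [ 0.5182 -0.0139] [232 164  31  31]
scene dice 228 [279.9 252.2] [0.5023 0.099 ] [261 238  39  27]
scene dice 158 [215.8 188.1] [ 0.4951 -0.0962] [198 180  41  19]
scene dice 105 [291.2 198. ] [0.4008 0.0184] [281 188  19  23]
scene dice 39 [183.3 261.1] [0.6377 0.0088] [176 257  14   8]
scene tray 5501 [232.8 220.3] [ 0.5237 -0.0039] [174 183 122  78]
  corner [171.3 210.1] [ 0.5957 -0.0947]
  corner [278.3 171.2] [ 0.3758 -0.0465]
  corner [297.5 223.7] [0.4417 0.0777]
  corner [190.4 262.7] [0.633  0.0252]
scene handle 788 [214.3 209.2] [0.5625 0.0016] [175 186  91  44]
scene handle 758 [242.5 239.6] [0.5662 0.0808] [190 218 106  43]
scene handle 113 [279.8 200.3] [0.4668 0.056 ] [268 185  24  32]
can ((0.525748074054718, 0.2433261126279831), 0.11217416822910309) ((0.5297018885612488, 0.2404690980911255), (0.16177715361118317, 0.18081381916999817), 100.5030746459961)
```

View pics/crop_top.png

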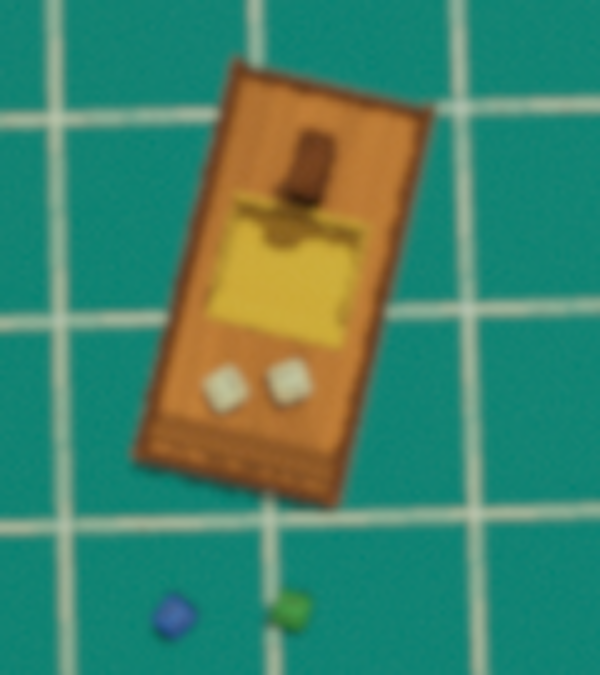

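The crop confirms two bone dice at crop (226,388) and (291,382) inside the tray. The scoop lip runs from (207,316) to (342,349), and the handle top is at about (312,163). The blue and green decoys are outside the tray.

Run:
```python
from h import *
import pickle
a,b=pickle.load(open("s0.pkl","rb"))
P=lambda u,v,z:onz(a,(190+(u+.5)/5-.5,125+(v+.5)/5-.5),z)[:2]
C=[P(*c,.022) for c in((237,62),(435,105),(338,505),(137,460))]
for i in range(4):
    d=C[i]-C[i-1];print("edge",np.linalg.norm(d).round(4),np.degrees(np.arctan2(d[1],d[0])).round(1))
print("tray c",np.mean(C,0).round(4))
l=[P(207,316,.0056),P(342,349,.0056)];d=l[0]-l[1]
th=np.arctan2(d[1],d[0])-np.pi/2;print("lip",np.round(l,4),np.linalg.norm(d),"yaw",np.degrees(th))
th=np.mean([np.arctan2(*(C[0]-C[3])[::-1]),np.arctan2(*(C[1]-C[2])[::-1])])
ex=np.array([np.cos(th),np.sin(th)]);ey=np.array([-ex[1],ex[0]])
print("yaw tray",np.degrees(th),"grip from lip",(np.mean(l,0)+.075*ex).round(4))
h=P(312,163,.082);print("handle top",h.round(4))
g=np.mean(l,0)+.075*ex
for n,p in(("dA",P(226,388,.022)),("dB",P(291,382,.022))): print(n,p.round(4),"in scoop",((p-g)@ex).round(4),((p-g)@ey).round(4))
print("tray c in scoop",((np.mean(C,0)-g)@ex),((np.mean(C,0)-g)@ey))
for nm,s,roi in(("top",a,(105,145,175,215)),("scene",b,(290,265,390,370))):
    f=cv2.cvtColor(s["frame"],cv2.COLOR_RGB2HSV);m=(f[...,1]<110).astype(np.uint8)
    k=np.zeros_like(m);x0,y0,x1,y1=roi;k[y0:y1,x0:x1]=m[y0:y1,x0:x1]
    k=cv2.morphologyEx(cv2.morphologyEx(k,cv2.MORPH_CLOSE,np.ones((5,5))),cv2.MORPH_OPEN,np.ones((11,11)))
    c=max(cv2.findContours(k,cv2.RETR_EXTERNAL,cv2.CHAIN_APPROX_NONE)[0],key=cv2.contourArea)
    if nm=="top":
        W=np.array([onz(s,p,.058)[:2] for p in c[:,0].astype(float)],np.float32)
    print(nm,cv2.boundingRect(c))
    W=np.array([onz(s,p,.058)[:2] for p in c[:,0].astype(float)],np.float32)
    print(cv2.minEnclosingCircle(W),cv2.fitEllipse(W))
```

```text
edge 0.198 -15.5
edge 0.0981 -104.0
edge 0.1984 164.6
edge 0.0984 75.8
tray c [ 0.5154 -0.0137]
lip [[ 0.5011  0.0257]
 [ 0.4832 -0.0395]] 0.06763651198899708 yaw -15.39239939403951
yaw tray -15.44076504110053 grip from lip [ 0.5644 -0.0269]
handle top [ 0.5643 -0.0267]
dA [0.4652 0.0169] in scoop -0.1073 0.0158
dB [ 0.4672 -0.0143] in scoop -0.0971 -0.0137
tray c in scoop -0.05071090202149617 -0.0003634936564199112
top (116, 159, 47, 42)
((0.524298906326294, 0.23907631635665894), 0.06444356590509415) ((0.5227768421173096, 0.24105122685432434), (0.10116197168827057, 0.11937455832958221), 173.6873321533203)
scene (304, 279, 73, 82)
((0.533984363079071, 0.25540077686309814), 0.06292172521352768) ((0.5351955890655518, 0.25584977865219116), (0.09924115240573883, 0.12474492192268372), 126.15574645996094)
```

```bash
python3 -m jog '[{"rotation":[0,0,0.087],"delta_pos":[0.148,-0.26,0],"fingers":1},{"rotation":[0,0,0.087],"delta_pos":[0.148,-0.26,0],"fingers":1},{"rotation":[0,0,0.087],"delta_pos":[0.148,-0.26,0],"fingers":1},{"rotation":[0,0,0.087],"delta_pos":[0.348,-0.612,0],"fingers":1},{"rotation":[0,0,0.087],"delta_pos":[0.348,-0.612,0],"fingers":1},{"rotation":[0,0,0.087],"delta_pos":[0.348,-0.612,0],"fingers":1},{"rotation":[0,0,0.087],"delta_pos":[0.348,-0.612,0],"fingers":1},{"rotation":[0,0,0.087],"delta_pos":[0.348,-0.612,0],"fingers":1}]' 60
```

```text
time_s: 0.77
eef_pos: [0.3812, 0.2944, 0.2303]
ee_rot: [-0.0, 0.133, 0.991, -0.001]
contact_force: [0.4, 0.1, 0.0]
gripper_width: 0.0857
```

```bash
python3 -m jog '[{"rotation":[0,0,0],"delta_pos":[0.183,-0.321,-0.02],"fingers":1},{"rotation":[0,0,0],"delta_pos":[0.183,-0.321,-0.02],"fingers":1},{"rotation":[0,0,0],"delta_pos":[0.183,-0.321,-0.02],"fingers":1},{"rotation":[0,0,0],"delta_pos":[0.183,-0.321,-0.02],"fingers":1},{"rotation":[0,0,0],"delta_pos":[0.183,-0.321,-0.02],"fingers":1},{"rotation":[0,0,0],"delta_pos":[0.183,-0.321,-0.02],"fingers":1},{"rotation":[0,0,0],"delta_pos":[0.183,-0.321,-0.02],"fingers":1},{"rotation":[0,0,0],"delta_pos":[0.183,-0.321,-0.02],"fingers":1}]'
python3 -m jog '[{"rotation":[0,0,0],"delta_pos":[0.02,-0.035,0],"fingers":1},{"rotation":[0,0,0],"delta_pos":[0.02,-0.035,0],"fingers":1}]'
python3 - <<'E'
from h import *
s=snapshot("wrist");save(s,"w1.png",f=1.5)
import pickle;pickle.dump(s,open("w1.pkl","wb"))
t=state();print(t["eef_pos"],t["ee_rot"],np.round(ray(s,(256,192)),3))
G=np.array([.5643,-.0268,.082]);th=np.radians(-15.2);ex=np.array([np.cos(th),np.sin(th),0]);ey=np.array([-ex[1],ex[0],0])
print((1.5*proj(s,[G+i*.016*ex+j*.009*ey for i,j in((1,1),(1,-1),(-1,-1),(-1,1))])).round())
E
```

```text
time_s: 1.43
eef_pos: [0.5454, 0.0048, 0.2119]
ee_rot: [-0.001, 0.133, 0.991, -0.001]
contact_force: [0.9, 0.4, -0.5]
gripper_width: 0.0855
time_s: 1.6
eef_pos: [0.5689, -0.0363, 0.2113]
ee_rot: [0.001, 0.136, 0.991, -0.002]
contact_force: [0.2, 0.3, 0.7]
gripper_width: 0.0854
[ 0.56685826 -0.0336077   0.21115685] [-7.36340782e-04  1.35561018e-01  9.90767856e-01 -1.31261219e-03] [[ 0.495 -0.015  0.355]
 [ 0.302 -0.073 -0.951]]
[[404. 284.]
 [377. 284.]
 [377. 238.]
 [404. 237.]]
```

View pics/w1.png

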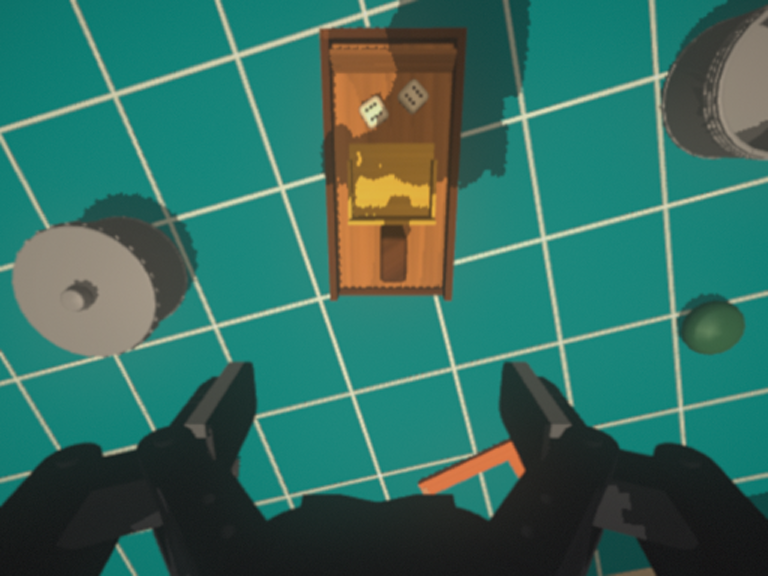

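The wrist view shows the handle at about (394,254), against a predicted (390,261), which is within 2–3 mm. The jaws straddle it, and the dice are at (373,110) and (414,95), well clear. Descending now.

```bash
python3 -m jog '[{"rotation":[0,0,0],"delta_pos":[-0.004,0.008,-0.02],"fingers":1},{"rotation":[0,0,0],"delta_pos":[-0.004,0.008,-0.05],"fingers":1},{"rotation":[0,0,0],"delta_pos":[-0.004,0.008,-0.08],"fingers":1},{"rotation":[0,0,0],"delta_pos":[-0.004,0.008,-0.11],"fingers":1},{"rotation":[0,0,0],"delta_pos":[-0.004,0.008,-0.14],"fingers":1},{"rotation":[0,0,0],"delta_pos":[-0.004,0.008,-0.16],"fingers":1},{"rotation":[0,0,0],"delta_pos":[-0.004,0.008,-0.17],"fingers":1},{"rotation":[0,0,0],"delta_pos":[-0.004,0.008,-0.17],"fingers":1}]' 60
python3 - <<'E'
from h import *
s=snapshot("wrist");save(s,"w2.png",f=1.5);t=state();print(t["eef_pos"],t["ee_rot"],t["contact_force"])
E
```

```text
time_s: 2.32
eef_pos: [0.5597, -0.0243, 0.0384]
ee_rot: [-0.004, 0.135, 0.991, -0.001]
contact_force: [0.1, 0.3, -0.1]
gripper_width: 0.0854
[ 0.56139755 -0.0246842   0.04026583] [-0.00225335  0.13509799  0.99082898 -0.00118126] [ 0.25016794  0.39323667 -0.30548325]
```

View pics/w2.png

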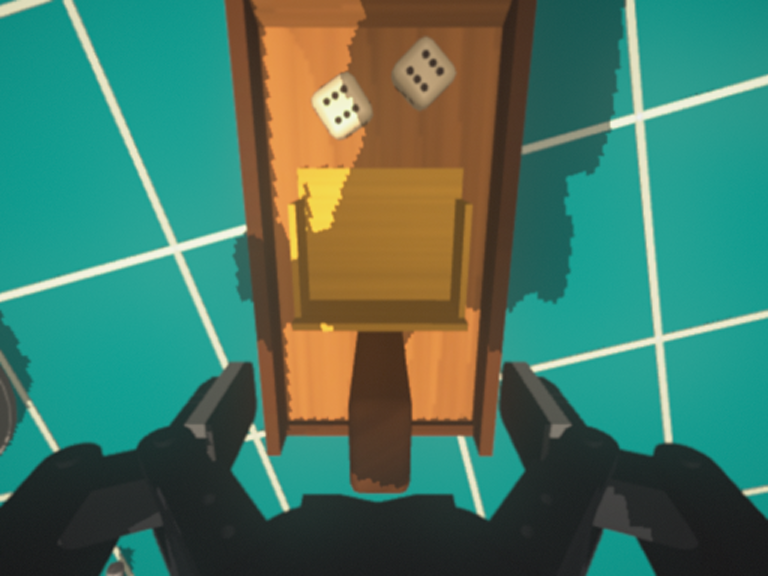

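The handle (380,430) is centred between the open fingers (mid 378) and square to them. Closing the gripper.

```bash
python3 -m jog '[{"rotation":[0,0,0],"delta_pos":[0,0,0],"fingers":-1},{"rotation":[0,0,0],"delta_pos":[0,0,0],"fingers":-1},{"rotation":[0,0,0],"delta_pos":[0,0,0],"fingers":-1},{"rotation":[0,0,0],"delta_pos":[0,0,0],"fingers":-1},{"rotation":[0,0,0],"delta_pos":[0,0,0],"fingers":-1},{"rotation":[0,0,0],"delta_pos":[0,0,0],"fingers":-1},{"rotation":[0,0,0],"delta_pos":[0,0,0],"fingers":-1},{"rotation":[0,0,0],"delta_pos":[0,0,0],"fingers":-1}]' 60
python3 - <<'E'
from h import *
t=state();print(t["eef_pos"],t["ee_rot"],t["contact_force"],t["wrist_torque"],t["gripper_width"])
s=snapshot("wrist");save(s,"w3.png",f=1)
E
```

```text
time_s: 3.03
eef_pos: [0.5623, -0.0248, 0.0411]
ee_rot: [-0.001, 0.135, 0.991, -0.001]
contact_force: [-0.1, 0.7, 6.4]
gripper_width: 0.0174
[ 0.56226991 -0.02484987  0.04112598] [-0.00138551  0.13514861  0.99082369 -0.0011642 ] [-0.10483437  0.71966702  6.40457328] [ 0.03963517  0.03825876 -0.07915948] 0.017380897624024692
```

```bash
python3 -m jog '[{"rotation":[0,0,0],"delta_pos":[-0.006,0.0017,0],"fingers":-1},{"rotation":[0,0,0],"delta_pos":[-0.013,0.0035,0],"fingers":-1},{"rotation":[0,0,0],"delta_pos":[-0.02,0.0055,0],"fingers":-1},{"rotation":[0,0,0],"delta_pos":[-0.027,0.0074,0],"fingers":-1},{"rotation":[0,0,0],"delta_pos":[-0.034,0.0093,0],"fingers":-1},{"rotation":[0,0,0],"delta_pos":[-0.041,0.0112,0],"fingers":-1},{"rotation":[0,0,0],"delta_pos":[-0.047,0.0129,0],"fingers":-1},{"rotation":[0,0,0],"delta_pos":[-0.052,0.0142,0],"fingers":-1}]' 60
python3 -m jog '[{"rotation":[0,0,0],"delta_pos":[0,0,0],"fingers":-1},{"rotation":[0,0,0],"delta_pos":[0,0,0],"fingers":-1}]'
python3 - <<'E'
from h import *
t=state();print(t["eef_pos"],t["ee_rot"],t["contact_force"],t["wrist_torque"],t["gripper_width"])
s=snapshot("wrist");save(s,"w4.png",f=1.5)
E
```

```text
time_s: 3.75
eef_pos: [0.5128, -0.0112, 0.0421]
ee_rot: [0.002, 0.135, 0.991, -0.002]
contact_force: [10.0, -2.9, -0.4]
gripper_width: 0.0171
time_s: 3.92
eef_pos: [0.5129, -0.0112, 0.0424]
ee_rot: [0.003, 0.135, 0.991, -0.002]
contact_force: [3.2, -1.1, 0.8]
gripper_width: 0.0173
[ 0.51294655 -0.01116013  0.04241148] [ 0.00268083  0.13502175  0.99083758 -0.00168117] [ 3.19937452 -1.05164795  0.79346757] [-0.12021387 -0.53011049  0.02524043] 0.017271811981480874
```

View pics/w4.png

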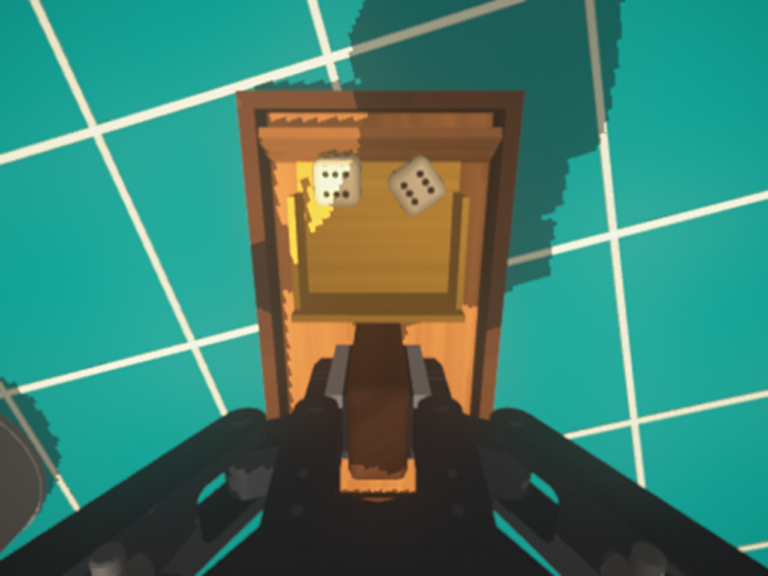

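Both dice are over the pan at (337,182) and (416,186), with the lip at row ~161. I moved 51 mm, so I'll push about 4 mm more to be safe.

```bash
python3 -m jog '[{"rotation":[0,0,0],"delta_pos":[-0.0025,0.0007,-0.0015],"fingers":-1},{"rotation":[0,0,0],"delta_pos":[-0.005,0.0014,-0.0015],"fingers":-1},{"rotation":[0,0,0],"delta_pos":[-0.005,0.0014,-0.0015],"fingers":-1},{"rotation":[0,0,0],"delta_pos":[-0.005,0.0014,-0.0015],"fingers":-1}]' 80
python3 -m jog '[{"rotation":[0.017,0.063,0],"delta_pos":[0,0,0.003],"fingers":-1},{"rotation":[0.035,0.126,0],"delta_pos":[0,0,0.007],"fingers":-1},{"rotation":[0.052,0.189,0],"delta_pos":[0,0,0.012],"fingers":-1},{"rotation":[0.069,0.252,0],"delta_pos":[0,0,0.018],"fingers":-1},{"rotation":[0.074,0.27,0],"delta_pos":[0,0,0.026],"fingers":-1},{"rotation":[0.074,0.27,0],"delta_pos":[0,0,0.036],"fingers":-1},{"rotation":[0.074,0.27,0],"delta_pos":[0,0,0.048],"fingers":-1},{"rotation":[0.074,0.27,0],"delta_pos":[0,0,0.06],"fingers":-1}]'
python3 - <<'E'
from h import *
t=state();print(t["eef_pos"],t["ee_rot"],t["contact_force"],t["wrist_torque"],t["gripper_width"])
s=snapshot("wrist");save(s,"w5.png",f=1.5)
E
```

```text
time_s: 4.3
eef_pos: [0.5127, -0.011, 0.0427]
ee_rot: [0.007, 0.135, 0.991, -0.002]
contact_force: [6.7, -2.8, 2.4]
gripper_width: 0.017
time_s: 4.97
eef_pos: [0.5111, -0.0107, 0.103]
ee_rot: [-0.133, 0.134, 0.982, 0.016]
contact_force: [-0.2, 0.7, -2.4]
gripper_width: 0.0172
[ 0.51105479 -0.01065142  0.10298983] [-0.13260971  0.13372675  0.98197393  0.01609386] [-0.24107491  0.67458883 -2.41300605] [-0.08086965 -0.34278931  0.02395587] 0.017228183134969922
```

View pics/w5.png

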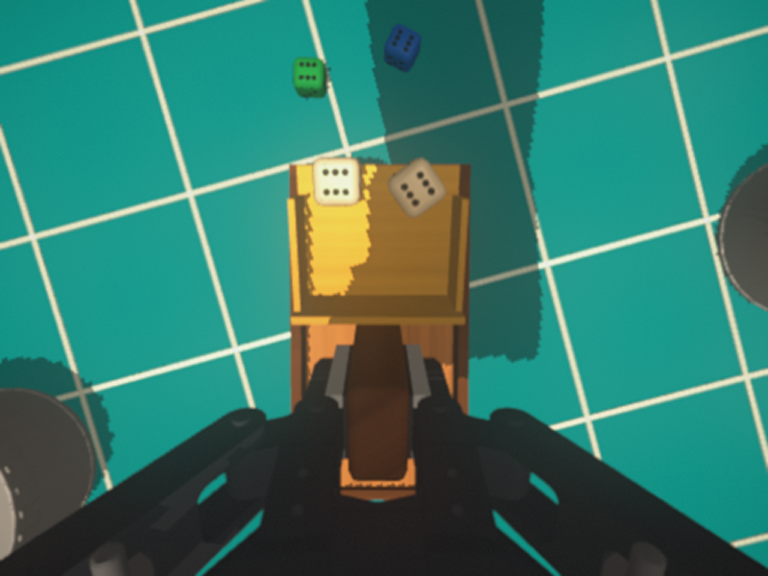

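The dice ride in the lifted scoop at (336,182) and (417,187), with the mouth tilted up about 16°. The decoys are still in place at (309,77) and (403,47). Next I refine the canister centre from the far rim silhouettes in the two first pictures.

Run:
```python
from h import *
import pickle
a,b=pickle.load(open("s0.pkl","rb"))
for nm,s,roi in(("top",a,(105,145,175,215)),("scene",b,(290,265,390,370))):
    f=cv2.cvtColor(s["frame"],cv2.COLOR_RGB2HSV);m=(f[...,1]<110).astype(np.uint8)
    k=np.zeros_like(m);x0,y0,x1,y1=roi;k[y0:y1,x0:x1]=m[y0:y1,x0:x1]
    k=cv2.morphologyEx(cv2.morphologyEx(k,cv2.MORPH_CLOSE,np.ones((5,5))),cv2.MORPH_OPEN,np.ones((11,11)))
    c=max(cv2.findContours(k,cv2.RETR_EXTERNAL,cv2.CHAIN_APPROX_NONE)[0],key=cv2.contourArea)
    W=np.array([onz(s,p,.058)[:2] for p in c[:,0].astype(float)])
    o=ray(s,(0,0))[0][:2];u=W.mean(0)-o;u/=np.linalg.norm(u);v=np.array([-u[1],u[0]])
    far=(W@u).max();sel=W[(W@u)>far-.05]  # far half: pure rim
    A=np.c_[2*sel,np.ones(len(sel))];x=np.linalg.lstsq(A,(sel**2).sum(1),rcond=None)[0]
    print(nm,"far-fit",x[:2].round(4),"r",np.sqrt(x[2]+x[:2]@x[:2]).round(4),"far-.048:",(u*(far-.048)+v*((W@v).max()+(W@v).min())/2).round(4))
```

```text
top far-fit [0.523  0.2479] r 0.0508 far-.048: [0.5226 0.2504]
scene far-fit [0.5249 0.2485] r 0.0483 far-.048: [0.5216 0.2472]
```

Both views agree: the canister centre is about (0.524, 0.2485), with rim r ≈ 0.048–0.051. I'll carry the scoop there slowly in two legs, yawing +0.7 rad so that the tip happens in the arm's radial plane.

```bash
python3 -m jog '[{"rotation":[0,0,0.01],"delta_pos":[0.001,0.004,0.008],"fingers":-1},{"rotation":[0,0,0.04],"delta_pos":[0.005,0.014,0.018],"fingers":-1},{"rotation":[0,0,0.08],"delta_pos":[0.011,0.03,0.027],"fingers":-1},{"rotation":[0,0,0.13],"delta_pos":[0.018,0.052,0.034],"fingers":-1},{"rotation":[0,0,0.18],"delta_pos":[0.026,0.076,0.037],"fingers":-1},{"rotation":[0,0,0.23],"delta_pos":[0.034,0.1,0.037],"fingers":-1},{"rotation":[0,0,0.28],"delta_pos":[0.042,0.124,0.037],"fingers":-1},{"rotation":[0,0,0.33],"delta_pos":[0.05,0.148,0.037],"fingers":-1}]' 80
python3 -m jog '[{"rotation":[0,0,0.05],"delta_pos":[0.008,0.024,0],"fingers":-1},{"rotation":[0,0,0.11],"delta_pos":[0.016,0.048,0],"fingers":-1},{"rotation":[0,0,0.17],"delta_pos":[0.024,0.072,0],"fingers":-1},{"rotation":[0,0,0.23],"delta_pos":[0.032,0.096,0],"fingers":-1},{"rotation":[0,0,0.29],"delta_pos":[0.04,0.119,0],"fingers":-1},{"rotation":[0,0,0.34],"delta_pos":[0.047,0.137,0],"fingers":-1},{"rotation":[0,0,0.36],"delta_pos":[0.051,0.147,0],"fingers":-1},{"rotation":[0,0,0.37],"delta_pos":[0.053,0.152,0],"fingers":-1}]'
python3 - <<'E'
from h import *
from scipy.spatial.transform import Rotation as R
t=state();q=t["ee_rot"];M=R.from_quat(np.r_[q[1:],q[0]]).as_matrix();print(t["eef_pos"],M.round(3),t["q"].round(3),t["gripper_width"])
s=snapshot("wrist");save(s,"w6.png",f=1.5)
C=np.array([.524,.2485,.058]);print((1.5*proj(s,[C+.048*np.array([np.cos(a),np.sin(a),0]) for a in np.arange(4)*np.pi/2])).round())
E
```

```text
time_s: 5.68
eef_pos: [0.563, 0.1395, 0.1439]
ee_rot: [-0.131, -0.032, 0.991, -0.006]
contact_force: [-0.2, 0.0, -2.3]
gripper_width: 0.0176
time_s: 6.35
eef_pos: [0.6158, 0.294, 0.1441]
ee_rot: [-0.127, -0.215, 0.968, -0.029]
contact_force: [0.1, -0.2, -1.5]
gripper_width: 0.0172
[0.6157821  0.29402339 0.14414594] [[-0.875 -0.424 -0.233]
 [-0.409  0.906 -0.112]
 [ 0.259 -0.002 -0.966]] [ 0.36   0.614  0.265  1.483 -0.022 -0.074] 0.017236700030299885
[[339. 229.]
 [450. 189.]
 [410.  75.]
 [298. 117.]]
```

View pics/w6.png

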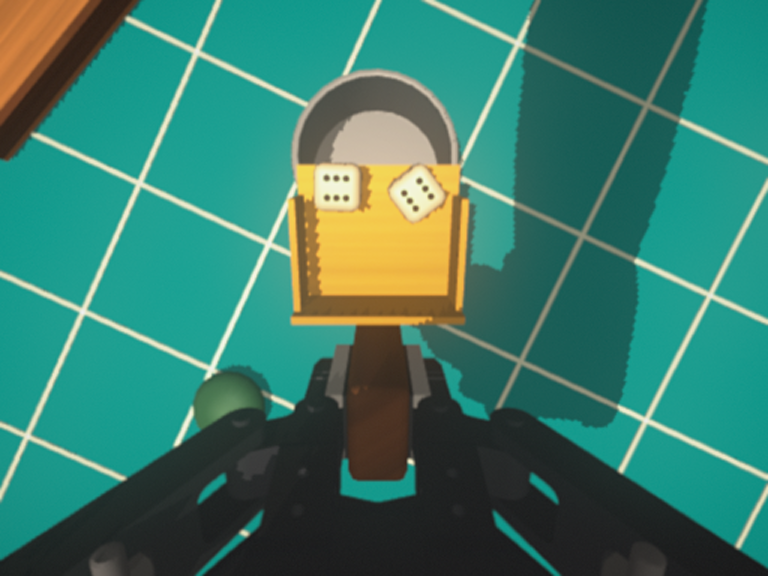

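The picture shows the open canister centred under the mouth: rim 293–459, so centre column ~376 against a predicted 374. Both dice are still aboard at (338,187) and (416,192). Tipping starts now, pivoting about the lip.

```bash
python3 -m jog '[{"rotation":[0,0,0],"delta_pos":[-0.0013,-0.003,-0.019],"fingers":-1},{"rotation":[0.052,-0.111,0],"delta_pos":[-0.0058,-0.0052,-0.034],"fingers":-1},{"rotation":[0.096,-0.206,0],"delta_pos":[-0.0094,-0.0069,-0.037],"fingers":-1},{"rotation":[0.141,-0.301,0],"delta_pos":[-0.013,-0.0086,-0.032],"fingers":-1},{"rotation":[0.185,-0.395,0],"delta_pos":[-0.0171,-0.0105,-0.025],"fingers":-1},{"rotation":[0.229,-0.49,0],"delta_pos":[-0.0221,-0.0128,-0.018],"fingers":-1},{"rotation":[0.274,-0.585,0],"delta_pos":[-0.028,-0.0156,-0.012],"fingers":-1},{"rotation":[0.318,-0.68,0],"delta_pos":[-0.0339,-0.0183,-0.006],"fingers":-1}]' 80
python3 -c "
from h import *
t=state();print(t['eef_pos'],t['q'].round(3),t['contact_force'])"
```

```text
time_s: 7.07
eef_pos: [0.581, 0.2738, 0.1392]
ee_rot: [0.239, -0.209, 0.947, 0.052]
contact_force: [0.3, -1.4, -3.0]
gripper_width: 0.0174
[0.58101857 0.27384968 0.13921129] [ 0.315  0.102 -0.558  0.419  0.054 -0.106] [ 0.288135   -1.36553809 -3.00225175]
```

```bash
python3 -m jog '[{"rotation":[0.044,-0.095,0],"delta_pos":[-0.0066,-0.0031,0.0046],"fingers":-1},{"rotation":[0.089,-0.189,0],"delta_pos":[-0.0137,-0.0064,0.0085],"fingers":-1},{"rotation":[0.133,-0.284,0],"delta_pos":[-0.0211,-0.0099,0.0117],"fingers":-1},{"rotation":[0.178,-0.38,0],"delta_pos":[-0.0288,-0.0135,0.014],"fingers":-1},{"rotation":[0.222,-0.475,0],"delta_pos":[-0.0367,-0.0172,0.015],"fingers":-1},{"rotation":[0.251,-0.537,0],"delta_pos":[-0.042,-0.0196,0.0155],"fingers":-1},{"rotation":[0.251,-0.537,0],"delta_pos":[-0.042,-0.0196,0.0155],"fingers":-1},{"rotation":[0.251,-0.537,0],"delta_pos":[-0.042,-0.0196,0.0155],"fingers":-1}]'
python3 - <<'E'
from h import *
t=state();print(t['eef_pos'],t['ee_rot'],t['q'].round(3),t['contact_force'])
s=snapshot("wrist");r=snapshot("scene")
im=np.hstack([cv2.resize(x["frame"],(400,300)) for x in(s,)]+[cv2.resize(r["frame"][180:384,220:492],(400,300))])
cv2.imwrite("pics/w7.png",im[...,::-1])
E
```

```text
time_s: 7.73
eef_pos: [0.5449, 0.2559, 0.1565]
ee_rot: [0.501, -0.184, 0.839, 0.11]
contact_force: [-0.9, 0.4, -2.4]
gripper_width: 0.0174
[0.54490018 0.25594278 0.15651059] [ 0.50055777 -0.18354804  0.8388336   0.11004647] [ 0.257  0.038 -1.076 -0.614  0.154 -0.083] [-0.92147952  0.43566235 -2.42576282]
```

View pics/w7.png

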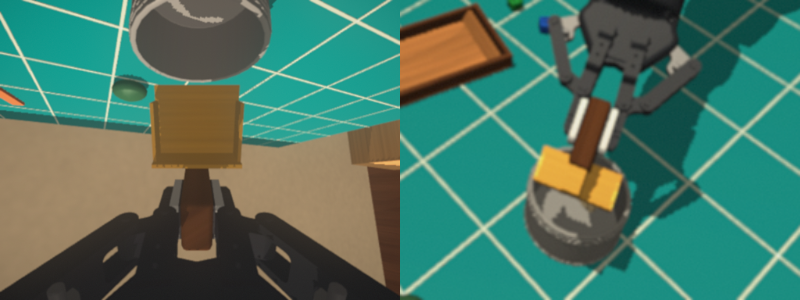

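The scoop is empty (both views) and it sits over the standing open tin. Joint 3 is close to its limit, so I back out by untilting while moving outward and up.

```bash
python3 -m jog '[{"rotation":[-0.048,0.101,0],"delta_pos":[0.007,0.003,0.006],"fingers":-1},{"rotation":[-0.095,0.203,0],"delta_pos":[0.014,0.0065,0.012],"fingers":-1},{"rotation":[-0.143,0.304,0],"delta_pos":[0.021,0.01,0.018],"fingers":-1},{"rotation":[-0.19,0.406,0],"delta_pos":[0.028,0.013,0.024],"fingers":-1},{"rotation":[-0.238,0.507,0],"delta_pos":[0.035,0.0165,0.03],"fingers":-1},{"rotation":[-0.286,0.609,0],"delta_pos":[0.042,0.02,0.035],"fingers":-1},{"rotation":[-0.334,0.71,0],"delta_pos":[0.049,0.023,0.04],"fingers":-1},{"rotation":[-0.381,0.811,0],"delta_pos":[0.055,0.026,0.045],"fingers":-1}]'
python3 - <<'E'
from h import *
from scipy.spatial.transform import Rotation as R
t=state();q=t["ee_rot"];Rc=R.from_quat(np.r_[q[1:],q[0]]);print(t["eef_pos"],t["q"].round(3),t["gripper_width"])
# target: grasp-time orientation, position
T=R.from_quat([.13515,.99082,-.00116,-.00139]);rv=(T*Rc.inv()).as_rotvec()
print("rotvec",rv.round(4),"dpos",(np.array([.5623,-.0248,.0411])-t["eef_pos"]).round(4))
s=snapshot("wrist");save(s,"w8.png",f=1.5)
E
```

```text
time_s: 8.5
eef_pos: [0.5973, 0.2817, 0.203]
ee_rot: [0.14, -0.213, 0.967, 0.029]
contact_force: [1.5, 0.6, -2.0]
gripper_width: 0.0173
[0.59731562 0.28165629 0.20297721] [ 0.332  0.172 -0.255  0.859  0.024 -0.099] 0.017262316247008476
rotvec [-0.0222  0.294  -0.7008] dpos [-0.035  -0.3065 -0.1619]
```

View pics/w8.png

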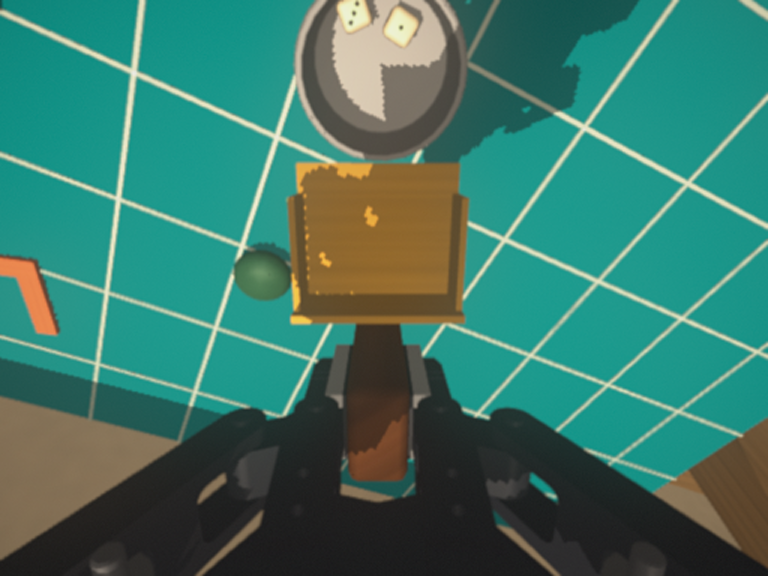

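Both dice lie in the open canister at (354,15) and (402,27), and the pan is empty. Returning the scoop to its start pose.

```bash
python3 -m jog '[{"rotation":[-0.003,0.037,-0.088],"delta_pos":[-0.003,-0.02,0],"fingers":-1},{"rotation":[-0.006,0.074,-0.175],"delta_pos":[-0.007,-0.05,0],"fingers":-1},{"rotation":[-0.008,0.11,-0.263],"delta_pos":[-0.01,-0.085,0],"fingers":-1},{"rotation":[-0.011,0.147,-0.35],"delta_pos":[-0.014,-0.12,0],"fingers":-1},{"rotation":[-0.014,0.184,-0.438],"delta_pos":[-0.018,-0.155,0],"fingers":-1},{"rotation":[-0.017,0.22,-0.526],"delta_pos":[-0.022,-0.19,-0.01],"fingers":-1},{"rotation":[-0.019,0.257,-0.613],"delta_pos":[-0.026,-0.225,-0.02],"fingers":-1},{"rotation":[-0.022,0.294,-0.7],"delta_pos":[-0.03,-0.26,-0.03],"fingers":-1}]'
python3 - <<'E'
from h import *
from scipy.spatial.transform import Rotation as R
t=state();q=t["ee_rot"];Rc=R.from_quat(np.r_[q[1:],q[0]])
T=R.from_quat([.13515,.99082,-.00116,-.00139]);rv=(T*Rc.inv()).as_rotvec()
print("rotvec",rv.round(4),"dpos",(np.array([.5623,-.0248,.0411])-t["eef_pos"]).round(4))
E
```

```text
time_s: 9.22
eef_pos: [0.5724, 0.0228, 0.1759]
ee_rot: [-0.002, 0.137, 0.991, -0.001]
contact_force: [0.7, 0.4, -2.3]
gripper_width: 0.0172
rotvec [ 0.0003 -0.0008  0.0031] dpos [-0.0101 -0.0476 -0.1348]
```

```bash
python3 -m jog '[{"rotation":[0,0,0.003],"delta_pos":[-0.005,-0.02,-0.01],"fingers":-1},{"rotation":[0,0,0.003],"delta_pos":[-0.01,-0.04,-0.03],"fingers":-1},{"rotation":[0,0,0.003],"delta_pos":[-0.0105,-0.0476,-0.055],"fingers":-1},{"rotation":[0,0,0.003],"delta_pos":[-0.0105,-0.0476,-0.08],"fingers":-1},{"rotation":[0,0,0.003],"delta_pos":[-0.0105,-0.0476,-0.1],"fingers":-1},{"rotation":[0,0,0.003],"delta_pos":[-0.0105,-0.0476,-0.105],"fingers":-1},{"rotation":[0,0,0.003],"delta_pos":[-0.0105,-0.0476,-0.105],"fingers":-1}]'
python3 - <<'E'
from h import *
t=state();print(t["eef_pos"],t["ee_rot"],t["contact_force"])
s=snapshot("wrist");save(s,"w9.png",f=1.5)
E
```

```text
time_s: 9.8
eef_pos: [0.5585, -0.0243, 0.0688]
ee_rot: [-0.005, 0.135, 0.991, -0.001]
contact_force: [-1.3, -0.1, -1.6]
gripper_width: 0.0169
[ 0.55848007 -0.02430527  0.06877547] [-0.00463666  0.13528673  0.99079482 -0.00127129] [-1.31995734 -0.07091325 -1.56421711]
```

View pics/w9.png

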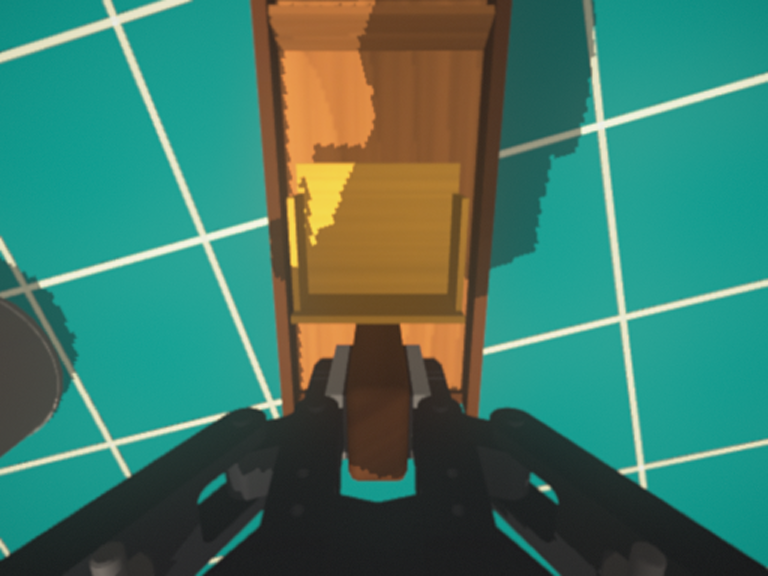

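The pan is centred between the tray walls, with side gaps at columns 290 and 467 and walls at about 275 and 490, and it is square to them. Lowering and releasing.

```bash
python3 -m jog '[{"rotation":[0,0,0],"delta_pos":[0.003,0,-0.006],"fingers":-1},{"rotation":[0,0,0],"delta_pos":[0.003,0,-0.012],"fingers":-1},{"rotation":[0,0,0],"delta_pos":[0.003,0,-0.018],"fingers":-1},{"rotation":[0,0,0],"delta_pos":[0.003,0,-0.023],"fingers":-1},{"rotation":[0,0,0],"delta_pos":[0.003,0,-0.026],"fingers":-1},{"rotation":[0,0,0],"delta_pos":[0.003,0,-0.0275],"fingers":-1},{"rotation":[0,0,0],"delta_pos":[0.003,0,-0.0275],"fingers":-1}]'
python3 -m jog '[{"rotation":[0,0,0],"delta_pos":[0,0,0],"fingers":0},{"rotation":[0,0,0],"delta_pos":[0,0,0],"fingers":0.5},{"rotation":[0,0,0],"delta_pos":[0,0,0],"fingers":1},{"rotation":[0,0,0],"delta_pos":[0,0,0],"fingers":1},{"rotation":[0,0,0],"delta_pos":[0,0,0],"fingers":1},{"rotation":[0,0,0],"delta_pos":[0,0,0],"fingers":1},{"rotation":[0,0,0],"delta_pos":[0,0,0],"fingers":1},{"rotation":[0,0,0],"delta_pos":[0,0,0],"fingers":1}]'
```

```text
time_s: 10.43
eef_pos: [0.5629, -0.0244, 0.0424]
ee_rot: [-0.003, 0.135, 0.991, -0.001]
contact_force: [0.2, -0.1, -1.7]
gripper_width: 0.0168
time_s: 11.1
eef_pos: [0.563, -0.0244, 0.0425]
ee_rot: [-0.003, 0.135, 0.991, -0.001]
contact_force: [0.1, 0.6, 0.4]
gripper_width: 0.0852
```

Released about 1 mm above the floor. Retreating straight up, then a final look.

```bash
python3 -m jog '[{"rotation":[0,0,0],"delta_pos":[0,0,0.015],"fingers":1},{"rotation":[0,0,0],"delta_pos":[0,0,0.035],"fingers":1},{"rotation":[0,0,0],"delta_pos":[0,0,0.06],"fingers":1},{"rotation":[0,0,0],"delta_pos":[0,0,0.09],"fingers":1},{"rotation":[0,0,0],"delta_pos":[0,0,0.12],"fingers":1},{"rotation":[0,0,0],"delta_pos":[0,0,0.15],"fingers":1},{"rotation":[0,0,0],"delta_pos":[0,0,0.17],"fingers":1},{"rotation":[0,0,0],"delta_pos":[0,0,0.17],"fingers":1}]'
python3 - <<'E'
from h import *
s=snapshot("wrist");r=snapshot("scene")
im=np.hstack([cv2.resize(s["frame"],(400,300)),cv2.resize(r["frame"][170:374,150:422],(400,300))])
cv2.imwrite("pics/end.png",im[...,::-1])
print(state()["eef_pos"],(proj(s,[[.5643,-.0268,.082],[.524,.2485,.013]])*400/512).round(), ((proj(r,[[.5643,-.0268,.082],[.524,.2485,.013]])-[150,170])*400/272).round())
E
```

```text
time_s: 11.77
eef_pos: [0.5665, -0.0249, 0.2183]
ee_rot: [0.002, 0.135, 0.991, -0.001]
contact_force: [1.2, -0.1, 0.6]
gripper_width: 0.0855
[ 0.56368271 -0.02450029  0.21352173] [[195. 138.]
 [371.  51.]] [[ 79.  44.]
 [275. 226.]]
```

View pics/end.png

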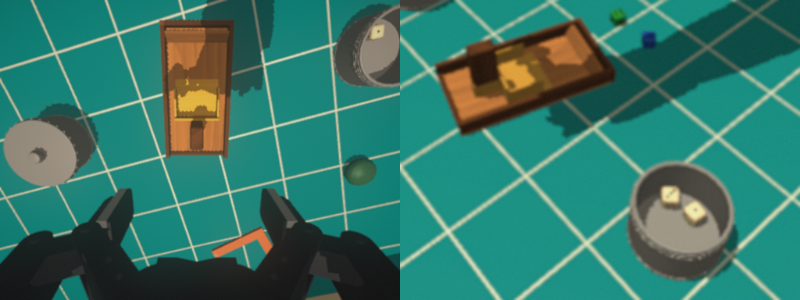

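The right half shows both dice resting in the standing open canister at (670,195) and (695,212). The scoop is upright in the tray, with its handle top at (482,45) against an expected (479,44). Decoys and capped tin are untouched and the gripper is clear, so I'm handing in.

```bash
python3 -c "
from bench import *
print(hand_in())"
```

```text
the job is handed in; nothing more can be done
None
```

I slid the scoop under both bone dice, tipped them into the open pewter canister, stood the scoop back in its tray and handed the job in at about 12 s; no verdict was reported.

**Last checks:** the final pictures showed both dice lying in the upright open canister. The scoop stood upright in the tray, its handle within about 2–3 mm of where it started. The gripper was open and clear at about 0.21 m, and the capped canister and the green and blue decoys had not moved.

**What fell short or disagreed:**
- **Scooping push:** the arm stopped after about 51 mm instead of the 54 mm I asked for. An extra push gained nothing, so the lip was already against the slope. Both dice rode on anyway.
- **Joint 3:** it came to -1.076 rad while tipping, against a limit of -1.08. It did not pass the limit.
- **Handle position:** the wrist and top cameras disagreed by about 2–3 mm, roughly the calibration error.

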